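Clamp the pump down and run the ratchet handle out

TASK

Make the pump ready for its centre bolt to be undone: first close the toggle clamp on the blue pump's foot by pressing its red lever fully down. Then press the red button in the side of the ratchet's upright grip and pull the grip up the handle to its second stop, which is as far as it goes; let the button spring out again so that the handle locks there, and finish with the gripper still holding the extended grip, without pressing the button. The pump must stay down on its plate, and the loose bolt, the mug and the roll of grey tape stay where they are.

Things in the scene. Friction and masses are not known exactly. Their poses are not given: they have to be found in the camera images.
- fixture: Dark steel plate, 94 x 170 mm, top 64 mm above the bench on two fixed blocks. On it, in a line along its y axis at x = +12 mm: ratchet (y = -90 mm), blue pump (y = -25 mm), toggle clamp (y = +30 to +80 mm). Origin on the bench under the plate, midway along y, 13 mm beyond its middle in x; x points away from the robot across the plate, y left along it, z up.
- lever_hinge (a point): Hinge of the clamp's red lever, 96 mm above the bench; its axis is parallel to the fixture's x axis. A parts cabinet 170 mm high stands 30 mm or more behind it, a gas cylinder 430 mm high and 300 mm wide 75 mm or more to its left: come in over them or from the robot's side.
- lever_end (a point): Point on the middle line of the clamp lever, 58 mm from its hinge, 12 mm short of its end. The last 40 mm is a round red grip 13 mm thick. Open, the lever stands 80 degrees above level, leaning toward the fixture's +y; it goes down toward +y to 11 degrees above level, this point then 107 mm above the bench. It takes some 4 N here and stays where it is left.
- clamp_lever (a joint): Angle of the clamp lever, rad: 0 open (its start), 1.2 fully down (it stops at 1.22). Its linkage swings the clamp's arm down on the pump's foot; fully down it is at dead centre and the pump cannot push it open.
- pump (a joint): Height of the pump above its seat on the plate, m: 0 seated. The pump (0.9 kg, blue, 46 mm wide across x, top 171 mm above the bench) sits on two dowels and can only lift; unclamped, a pull on the locked ratchet lifts it.
- ratchet (a joint): Lean of the ratchet about the pump's centre bolt, rad: 0 is handle upright, positive leans away from the robot (fixture's +x). The hinge is stiff (1 N m) and stays as left; its axis is 127 mm above the bench, parallel to the fixture's y axis.
- grip: The ratchet's black grip, 24 x 24 mm square with rounded edges, plain but for the button, 88 mm long, on a steel collar 27 mm square. Origin at the centre of its top end, z up along the handle, x and y as the fixture's; 277 mm above the bench when upright and pushed in, 64 mm more when drawn out. Its top end is free; a bench grinder 240 mm high stands 25 mm or more to its right.
- grip_side (a point): Point on the grip's axis at the button's height, 32 mm below the top end; same axes as the grip.
- button_face (a point): Middle of the face of the red release button on the grip's -x side (toward the robot): 13 mm wide (y), 16 mm high (z), 4.5 mm proud of the grip, so 28.5 mm over button and far side. Pinching the grip across x at this height presses it; 6.3 N presses it fully.
- button (a joint): How far the button is pressed, m: 0 out, 0.004 fully in. A spring (3.5 N out, 6.3 N in) pushes it out. Pressed less than 0.003, its tooth locks the grip when in a notch; between notches the tooth rides on the bar and keeps the button in.
- extension (a joint): How far the grip is drawn out along the handle, m: 0 pushed in and locked (its start); notches at 0.032 (first stop) and 0.064 (second stop), each with 1.5 mm play either way; travel ends at 0.065, inside the second notch. It slides with about 3 N plus friction and does not sink by itself.
- tape: Bystander: loose roll of grey tape lying flat, 112 mm wide, 48 mm high, beyond the ratchet to the right.
- bolt: Bystander: loose bright hex bolt, 61 mm long, nearer the robot.
- mug: Bystander: loose striped mug, 80 mm wide, 89 mm high, to the left of the work.

How it is judged:
By the outcome, as a careful person would: the job done as asked, in the order asked, and still so for the second after the job is handed in, while the arm keeps its last pose, push and grip.
It also fails if it takes over 64 s, if anything falls off the work surface, if the arm or the gripper's body presses on something with over 40 N, if the wrist force passes 120 N, or if a joint passes its speed limit or range.

ROBOT

A 6-joint arm with a two-finger parallel gripper is mounted at the origin on the work surface; the furniture and walls round the work are solid. World frame = base frame: x ahead of the robot, y to its left, z up, the work surface at z = 0. Lengths are in m, angles in rad, forces in N, time in s.
With the tool pointing down it reaches from about 0.375 to 0.9 m from the base axis. Payload 3.1 kg.
Tool frame: the origin (TCP) lies between the finger pads, 19 mm behind the fingertips; this is the grasp point; z points along the fingers, y is the line along which they close (so a half turn about z gives the same grasp; the last joint's range is limited). The gripper opens to 87 mm and grips with 3 to 60 N. Pads are 19 mm wide; open, the fingers measure 117 mm over their backs; the gripper's body (75 mm by 190 mm) begins 51 mm behind the grasp point.
Start: joints at [1.004, 0.527, 1.433, -0, 1.181, -0.178], TCP at [0.237, 0.578, 0.241] pointing down, gripper open.
Joint ranges: [-3.08, 3.08], [-0.75, 2.2], [0.22, 2.44], [-1.43, 4.57], [0, 2.65], [-2.85, 2.85]. Speed limits (rad/s): [2.79, 2.79, 3.14, 3.14, 3.14, 3.14].

INTERFACE

Orientations are given as a unit quaternion [x, y, z, w].
In Python, from rig import robot gives the robot as it stands.
- The arm moves only by the tool nudge_tcp, called by a JSON object that holds its "op" and its "data". Schema: {"type":"object","properties":{"increments":{"type":"array","items":{"type":"array","items":{"type":"number"},"minItems":4,"maxItems":4},"minItems":1,"maxItems":20},"finger_gap":{"type":"number"},"force":{"type":"number"},"only":{"type":"string"},"quiet":{"type":"boolean"},"lines":{"type":"string"}},"required":["increments"],"additionalProperties":false}. increments is a list of rows, 1 to 20 of them, each of 4 numbers: dx, dy, dz in m, then a turn about the tool's z in rad; each row shifts and turns the commanded pose from where the row before left it, along the tool's axes as they then stand; what a row does not reach is not made up. A row lasts 1/12 s, in which the tool goes at most 0.0417 m and 0.125 rad, less where a joint would pass 70% of its speed; a pose out of reach is approached as far as the arm can. finger_gap is the finger opening in m, set as the call begins (left out keeps the last). The fingers move at their own pace and stop on an object; force is the grip in N (left out, the last holds). Time passes only in rows, so rows that do not move let the fingers close. The tool returns the time, the measured TCP pose, the force, the opening and the grip force at its end. only (a regular expression) keeps the lines of the reply that match it, lines (a string "A,B") keeps lines A to B, and quiet returns only ok. Input that does not fit is refused with a message, and nothing moves.
- robot.get_obs(): the state, without advancing time (a new reading comes with each control period).
- robot.camera(name): name is "side" or "top" or "wrist"; returns a dict with "img" (480x640x3 uint8, red, green, blue), "fx", "fy", "cx", "cy" (pixels), "k1" (the pictures are not rectified: a ray, as slopes to the right and down, at radius r is drawn at 1 + k1 r^2 times it, then the intrinsics apply), "xyz" and "attitude" of the camera in the world. Camera axes: x right, y down, z forward; pixel columns grow to the right and rows downward; lengths in m; the calibration is good to about 2 mm. A picture is of the moment at which its call begins. There is no depth.
- robot.hand_in(): hands the job in; it is judged then, once.
The state is a dict: "time": time; "q": joint angles; "joint_velocities": joint speeds; "joint_torque": joint torques, N m; "position": TCP position; "tool_rot": TCP orientation; "ft_force": force on the tool from outside, world axes, zero at the start; "moment": the same for the moment, N m; "grip_width": finger opening in m; "grip_force": force on a finger pad.
Only numpy, scipy, OpenCV 4.12 (cv2) and the standard library are available. Lean on these libraries where they do the work, as an engineer would, in place of code of your own. Each camera call takes 0.05 s, during which the arm holds its last target. There are 200 camera calls.

## Working session

There is one attempt and no reset: what is moved stays moved. The work goes in short steps, Python scripts to look and compute and a tool call to move; the robot and the scene stay as the last step left them, time stands still between calls to the robot, and variables do not carry over. Pictures are saved under pics/ and viewed, at most 10 in all, crops included, and the job is handed in when it is done.

```bash
ls; mkdir -p pics
```

Run:
```python
from rig import robot
import cv2
for n in("side","top"):
    c=robot.camera(n); cv2.imwrite(f"pics/{n}0.png",c["img"][:,:,::-1]); print(n,{k:v for k,v in c.items() if k!="img"})
o=robot.get_obs();print(o)
```

```text
pics
rig.py
side {'fx': 434.51530837930284, 'fy': 434.51530837930284, 'cx': 314.7888627269742, 'cy': 237.48857150090095, 'k1': 0.02756717745315389, 'xyz': array([ 0.22135947, -0.70434612,  0.79730714]), 'attitude': array([ 0.91079102, -0.12103595,  0.04575527, -0.39206692])}
top {'fx': 439.5256656639801, 'fy': 439.5256656639801, 'cx': 313.46645158342267, 'cy': 238.3053062982263, 'k1': -0.01915374615753591, 'xyz': array([ 0.11584704, -0.0469118 ,  1.31215964]), 'attitude': array([ 0.70688974, -0.69627838,  0.08697664, -0.08909759])}
{'time': 0.1, 'q': array([ 1.00351334e+00,  5.28365697e-01,  1.43375326e+00,  2.31153328e-06,
        1.18142821e+00, -1.78496081e-01]), 'joint_velocities': array([ 0.00026314, -0.0001417 , -0.00418104,  0.00036657,  0.00011326,
        0.00029142]), 'joint_torque': array([-6.46478184e-04, -4.40989995e+01, -1.77150553e+01,  6.34937757e-02,
        5.34200482e-02, -2.96310816e-05]), 'position': array([0.23654772, 0.57783703, 0.24038073]), 'tool_rot': array([ 1.93171789e-01,  9.81164464e-01, -9.09707766e-04, -3.57017310e-04]), 'ft_force': array([-0.12732645, -0.16670181,  0.51779381]), 'moment': array([-0.02002781, -0.01845768,  0.02160161]), 'grip_force': 0.0, 'grip_width': 0.08680335806055207}
```

View pics/side0.png

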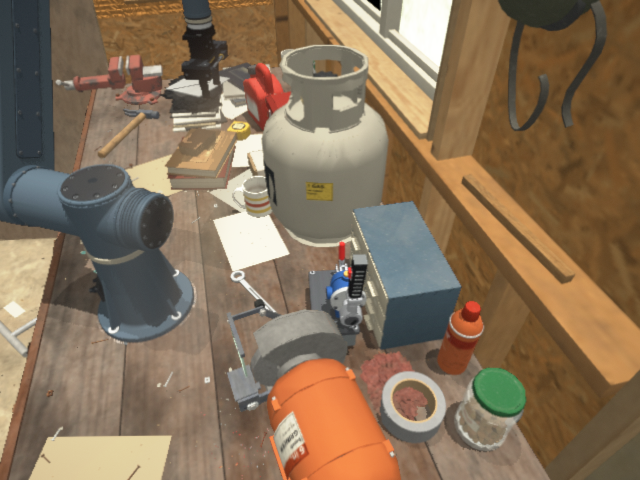

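View pics/top0.png

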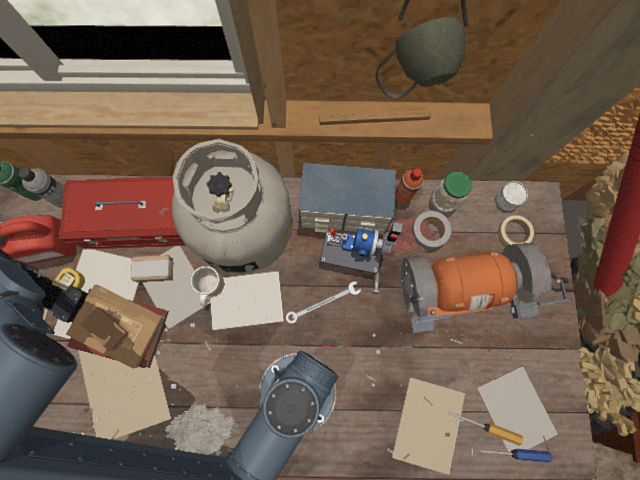

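The side view shows the black grip near (358,277), the red lever near (342,250), and the grinder in front. In the top view the fixture is near (352,250), the lever near (332,232), the grip top near (395,230), and the bolt near (376,285). I'll crop both to see the details.

Create h.py:
```python
import numpy as np, cv2
from scipy.spatial.transform import Rotation as R
from rig import robot
def ray(c,u,v):
    xd=np.array([(u-c["cx"])/c["fx"],(v-c["cy"])/c["fy"]]); x=xd.copy()
    for _ in range(8): x=xd/(1+c["k1"]*(x@x))
    d=R.from_quat(c["attitude"]).apply([x[0],x[1],1]); return np.array(c["xyz"]),d/np.linalg.norm(d)
def plane(c,u,v,z):
    o,d=ray(c,u,v); return o+d*(z-o[2])/d[2]
def tri(*rs):
    A=0;b=0
    for o,d in rs:
        P=np.eye(3)-np.outer(d,d); A=A+P; b=b+P@o
    p=np.linalg.solve(A,b); return p,[np.linalg.norm((np.eye(3)-np.outer(d,d))@(p-o)) for o,d in rs]
def proj(c,p):
    q=R.from_quat(c["attitude"]).inv().apply(np.array(p)-c["xyz"]); x=q[:2]/q[2]; x=x*(1+c["k1"]*(x@x))
    return x*[c["fx"],c["fy"]]+[c["cx"],c["cy"]]
```

Run:
```python
import cv2,numpy as np
s=cv2.imread("pics/side0.png")[225:345,295:385]; t=cv2.imread("pics/top0.png")[205:305,310:430]
a=cv2.resize(s,None,fx=4,fy=4,interpolation=2)[:480]; b=cv2.resize(t,None,fx=3.6,fy=3.6,interpolation=2)
im=np.zeros((480,800,3),np.uint8); im[:,:360]=a; im[:360,362:794]=b; cv2.imwrite("pics/crop0.png",im)
```

```text
(no output)
```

View pics/crop0.png

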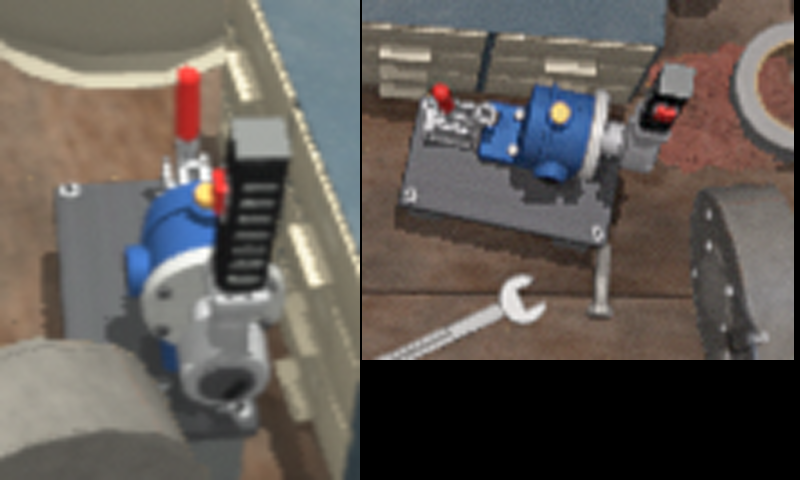

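The crop shows the grip upright with its top end centred at about side (359.5,259) and top (397.8,227). The button is at about side (350,272.5) and top (394,237). The lever is red, at side (342,250) and top (332,232). The plate is yawed slightly. Triangulating now.

Create m.py:
```python
from h import *
C={n:robot.camera(n) for n in("side","top")}
box={"side":(295,225,385,345),"top":(310,205,430,305)}
red={}
for n,c in C.items():
    x0,y0,x1,y1=box[n]; im=c["img"][y0:y1,x0:x1].astype(int)
    m=((im[...,0]>110)&(im[...,0]>2.2*im[...,1])&(im[...,0]>2.2*im[...,2])).astype(np.uint8)
    k,l,s,ce=cv2.connectedComponentsWithStats(m)
    for i in range(1,k):
        if s[i,4]>5:
            ys,xs=np.where(l==i); print(n,s[i],ce[i]+[x0,y0])
            p=np.c_[xs,ys]-ce[i]; w,v=np.linalg.eigh(p.T@p); a=p@v[:,1]; print("   ends",(ce[i]+[x0,y0]+v[:,1]*a.min()).round(1),(ce[i]+[x0,y0]+v[:,1]*a.max()).round(1))
```

Run:
```python
from m import *
S,T=C["side"],C["top"]
def t(a,b): p,e=tri(ray(S,*a),ray(T,*b)); print(p.round(4),np.round(e,4)); return p
print("griptop");g=t((359.5,259.2),(397.8,227.2))
print("button");t((349.8,272.5),(394.2,236.7))
# plate screws on z=.064
for u,v in((408,195),(598,235),(430,103)): print(plane(T,310+(u-362)/3.6,205+v/3.6,.066).round(4))
print(plane(S,295+70/4,225+188/4,.066).round(4))
print("bolt",plane(T,310+(600-362)/3.6,205+310/3.6,.008).round(3),plane(T,310+(600-362)/3.6,205+240/3.6,.008).round(3))
```

```text
side [ 44  17   6  18 100] [341.55 250.62]
   ends [341.8 242. ] [341.3 259. ]
side [53 42  4 11 26] [349.38461538 271.69230769]
   ends [349.2 267. ] [349.6 277. ]
top [19 23  6  8 23] [331.95652174 231.04347826]
   ends [330.2 228.6] [334.5 234.6]
top [82 30  5  3 15] [394. 236.]
   ends [392. 236.] [396. 236.]
griptop
[ 0.4109 -0.247   0.2813] [0.0012 0.0012]
button
[ 0.3961 -0.2435  0.2491] [0.002 0.002]
[ 0.3717 -0.0685  0.066 ]
[ 0.3414 -0.2205  0.066 ]
[ 0.4484 -0.0857  0.066 ]
[ 0.3768 -0.0653  0.066 ]
bolt [ 0.289 -0.229  0.008] [ 0.348 -0.23   0.008]
```

Run:
```python
from m import *
S,T=C["side"],C["top"]
def t(a,b): p,e=tri(ray(S,*a),ray(T,*b)); print(p.round(4),np.round(e,4)); return p
print("lever grip centroid");t((341.55,250.62),(331.95,231.04))
print("top end");t((341.8,242.),(330.2,228.6))
# cylinder base and top ring, cabinet corners
print("cyl base left/front/right", [plane(S,*p,.02).round(3) for p in((268,205),(285,225),(325,240),(375,225))])
print("cyl shoulder top view z~.2",[plane(T,*p,.2).round(3) for p in((173,215),(292,210),(245,268))])
print("ring top", [plane(T,*p,.43).round(3) for p in((175,185),(260,180),(217,142),(217,223))])
print("cab front top",[plane(T,*p,.17).round(3) for p in((302,207),(395,212))],"grinder wheel",[plane(T,*p,.24).round(3) for p in((402,260),(418,255))])
print("mug",plane(T,206,280,.089).round(3))
```

```text
side [44 17  6 18 99] [341.57575758 250.66666667]
   ends [341.9 242. ] [341.3 259. ]
side [53 42  4 11 26] [349.38461538 271.69230769]
   ends [349.2 267. ] [349.6 277. ]
top [19 23  6  8 27] [332.         231.25925926]
   ends [330.5 228.3] [333.9 235. ]
top [82 30  5  3 15] [394. 236.]
   ends [392. 236.] [396. 236.]
lever grip centroid
[ 0.4348 -0.0916  0.1445] [0.0002 0.0002]
top end
[ 0.4363 -0.0861  0.1642] [0.0001 0.0001]
cyl base left/front/right [array([0.329, 0.254, 0.02 ]), array([0.358, 0.158, 0.02 ]), array([0.446, 0.073, 0.02 ]), array([0.59 , 0.093, 0.02 ])]
cyl shoulder top view z~.2 [array([0.458, 0.332, 0.2  ]), array([0.476, 0.017, 0.2  ]), array([0.318, 0.133, 0.2  ])]
ring top [array([0.454, 0.256, 0.43 ]), array([0.468, 0.074, 0.43 ]), array([0.556, 0.173, 0.43 ]), array([0.371, 0.16 , 0.43 ])]
cab front top [array([ 0.495, -0.009,  0.17 ]), array([ 0.484, -0.262,  0.17 ])] grinder wheel [array([ 0.337, -0.263,  0.24 ]), array([ 0.35 , -0.303,  0.24 ])]
mug [0.302 0.259 0.089]
```

First calls.

{"op": "nudge_tcp", "data": {"increments": [[0,0,-0.04,0],[0,0,-0.04,0],[0,0,-0.04,0],[0,0,-0.04,0],[0,0,-0.04,0],[0,0,-0.04,0],[0,0,-0.04,0]], "finger_gap": 0.0, "force": 10}}

```text
time: 0.88
position: [0.2365, 0.5778, 0.5234]
tool_rot: [0.193, 0.981, 0.0, 0.0]
ft_force: [0.2, 0.5, -0.3]
grip_width: 0.048
grip_force: 0.0
```

{"op": "nudge_tcp", "data": {"increments": [[-0.032,-0.022,0,0],[-0.032,-0.022,0,0],[-0.032,-0.022,0,0],[-0.032,-0.022,0,0],[-0.032,-0.022,0,0],[-0.032,-0.022,0,0],[-0.032,-0.022,0,0],[-0.032,-0.022,0,0],[-0.032,-0.022,0,0],[-0.032,-0.022,0,0]]}}

```text
time: 1.72
position: [0.4501, 0.2517, 0.5214]
tool_rot: [0.193, 0.981, 0.0, 0.0]
ft_force: [0.6, 0.3, 0.4]
grip_width: 0.0005
grip_force: 0.0
```

{"op": "nudge_tcp", "data": {"increments": [[0,0,0,0.125],[0,0,0,0.125],[0,0,0,0.125],[0,0,0,0.125],[0,0,0,0.125],[0,0,0,0.125],[0,0,0,0.125],[0,0,0,0.125],[0,0,0,0.125],[0,0,0,0.125],[0,0,0,0.125],[0,0,0,0.012]]}}

```text
time: 2.72
position: [0.4495, 0.2534, 0.5212]
tool_rot: [0.777, 0.63, -0.0, -0.0]
ft_force: [0.0, -1.1, 0.3]
grip_width: 0.0005
grip_force: 0.0
```

{"op": "nudge_tcp", "data": {"increments": [[-0.038,0.003,0,0],[-0.038,0.003,0,0],[-0.038,0.003,0,0],[-0.038,0.003,0,0],[-0.038,0.003,0,0],[-0.038,0.003,0,0],[-0.038,0.003,0,0],[-0.038,0.003,0,0],[-0.038,0.003,0,0],[-0.038,0.003,0,0],[0,0,0,0]]}}

```text
time: 3.63
position: [0.4009, -0.1308, 0.5208]
tool_rot: [0.778, 0.629, -0.002, 0.001]
ft_force: [0.9, -0.3, 0.0]
grip_width: 0.0001
grip_force: 0.0
```

Run:
```python
from h import *
import pickle
c=robot.camera("wrist"); pickle.dump(c,open("w1.pkl","wb")); cv2.imwrite("pics/w1.png",c["img"][:,:,::-1]); print({k:v for k,v in c.items() if k!="img"})
for p in((.434,-.09,.1445),(.411,-.247,.28),(.396,-.2435,.249)): print(proj(c,p))
```

```text
{'fx': 373.12114084297747, 'fy': 373.12114084297747, 'cx': 321.75045072751095, 'cy': 242.49021490269226, 'k1': -0.05591353025088941, 'xyz': array([ 0.41490787, -0.06558252,  0.66419175]), 'attitude': array([ 0.98685035, -0.1046915 , -0.01317203,  0.12244415])}
[339.28903664 163.6706144 ]
[352.514817   313.06475055]
[337.61833213 301.82481829]
```

View pics/w1.png

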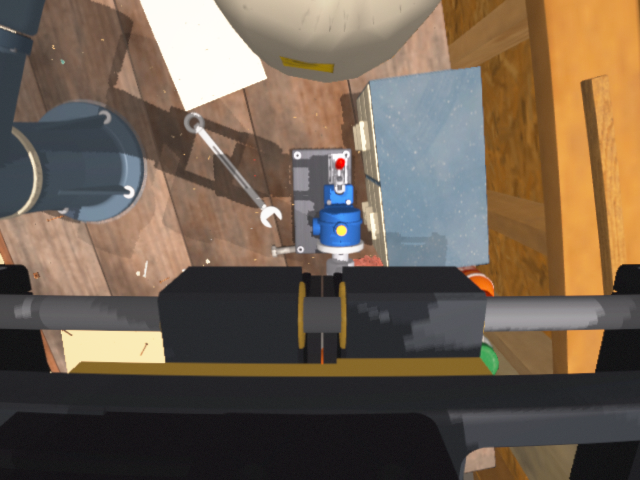

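The wrist view shows the lever tip at (340,162), within 2 px of the prediction. The plate edges line up with the image, so the yaw is right. The closed fingers hide the grip. Next I'll move to the pump side of the lever and descend.

{"op": "nudge_tcp", "data": {"increments": [[0.0206,0.025,0,0],[0,0,0.04,0],[0,0,0.04,0],[0,0,0.04,0],[0,0,0.04,0],[0,0,0.04,0],[0,0,0.04,0],[0,0,0.04,0],[0,0,0.03,0],[0,0,0,0],[0,0,0,0]]}}

```text
time: 4.6
position: [0.4299, -0.1083, 0.2107]
tool_rot: [0.775, 0.632, -0.001, -0.002]
ft_force: [0.2, -0.3, 0.9]
grip_width: 0.0006
grip_force: 0.0
```

Run:
```python
from h import *
c=robot.camera("wrist"); s=robot.camera("side")
for n,d in(("w2",c),("s2",s)): cv2.imwrite(f"pics/{n}.png",d["img"][:,:,::-1])
im=np.hstack([cv2.resize(c["img"][:330,180:460],(420,495)),cv2.resize(s["img"][215:345,300:400],(380,494))[:495] if 0 else cv2.resize(s["img"][215:345,300:400],(380,495))])
cv2.imwrite("pics/c2.png",im[:,:,::-1])
```

```text
(no output)
```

View pics/c2.png

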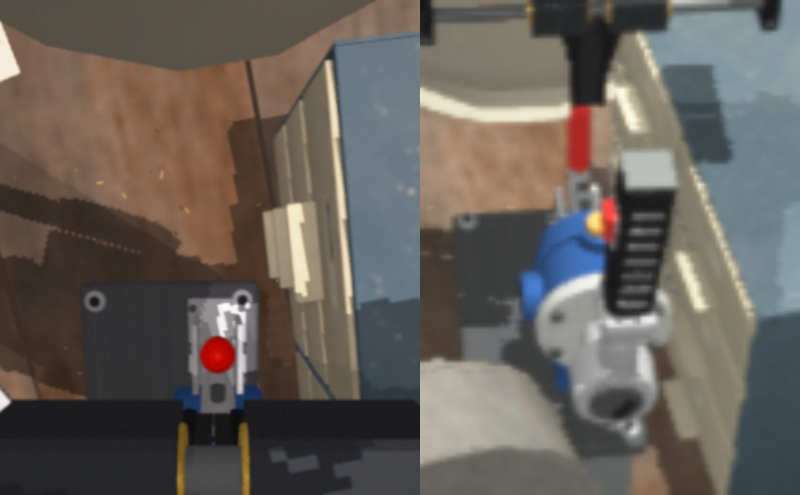

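The wrist crop shows the red lever end at crop (217,354), centred on the finger gap. The tool stopped short in z and about 8 mm too far toward the lever. I'll refine the lever position from this image first.

{"op": "nudge_tcp", "data": {"increments": [[-0.0085,0.001,0,0],[0,0,0,0],[0,0,0,0]]}}

```text
time: 4.95
position: [0.4305, -0.1192, 0.2128]
tool_rot: [0.776, 0.631, 0.001, 0.002]
ft_force: [0.2, 0.7, 0.4]
grip_width: 0.0004
grip_force: 0.0
```

Run:
```python
from h import *
c=robot.camera("wrist"); im=c["img"].astype(int); m=(im[...,0]>110)&(im[...,0]>2.2*im[...,1])&(im[...,0]>2.2*im[...,2])
ys,xs=np.where(m[150:300,250:400]); print(xs.mean()+250,ys.mean()+150,len(xs),xs.ptp() if 0 else (xs.min()+250,xs.max()+250,ys.min()+150,ys.max()+150))
P=plane(c,xs.mean()+250,ys.mean()+150,.155);print(P, c["xyz"])
o=robot.get_obs();p=o["position"];print(p,o["ft_force"]); d=(P-p)[:2]; print("rel fix y,x",d@[.204,.979],d@[.979,-.204])
```

```text
317.512585812357 216.1487414187643 437 (np.int64(306), np.int64(329), np.int64(205), np.int64(228))
[ 0.43477117 -0.08844521  0.155     ] [ 0.4435059  -0.05410043  0.35640755]
[ 0.43019336 -0.11882384  0.2125015 ] [0.58891747 0.33529002 0.46825648]
rel fix y,x 0.03067455919691991 -0.001715571041790711
```

{"op": "nudge_tcp", "data": {"increments": [[0,0,0.015,0],[0,0,0.015,0],[0,0,0.0155,0],[0,0,0,0],[0,0,0,0]]}}

```text
time: 5.42
position: [0.4292, -0.118, 0.1657]
tool_rot: [0.776, 0.631, -0.0, -0.001]
ft_force: [0.1, 0.0, 0.1]
grip_width: 0.0007
grip_force: 0.0
```

{"op": "nudge_tcp", "data": {"increments": [[0.006,-0.001,0,0],[0.006,0,0,0],[0.006,0,0.002,0],[0.006,0,0.002,0],[0.006,0,0.002,0],[0.006,0,0.006,0],[0.006,0,0.006,0],[0.003,0,0.006,0],[0.002,0,0.006,0],[0,0,0,0]]}}

```text
time: 6.25
position: [0.4392, -0.0708, 0.1362]
tool_rot: [0.776, 0.631, 0.001, 0.001]
ft_force: [0.8, 1.7, 4.1]
grip_width: 0.0006
grip_force: 1.6
```

{"op": "nudge_tcp", "data": {"increments": [[0.001,0,0.003,0],[0.001,0,0.003,0],[0,0,0.002,0],[0,0,0,0]]}}

```text
time: 6.58
position: [0.4395, -0.0688, 0.1285]
tool_rot: [0.776, 0.631, 0.001, 0.001]
ft_force: [0.8, 2.5, 4.2]
grip_width: 0.0007
grip_force: 2.1
```

{"op": "nudge_tcp", "data": {"increments": [[0,0,0.0015,0],[0,0,0,0]]}}

```text
time: 6.75
position: [0.4396, -0.0686, 0.1278]
tool_rot: [0.776, 0.631, 0.001, 0.001]
ft_force: [-0.3, 4.2, 14.6]
grip_width: 0.0004
grip_force: 6.5
```

{"op": "nudge_tcp", "data": {"increments": [[0,0,0.0015,0],[0,0,0,0]]}}

```text
time: 6.92
position: [0.4396, -0.0686, 0.1274]
tool_rot: [0.776, 0.631, 0.002, 0.001]
ft_force: [-2.3, 4.9, 23.8]
grip_width: 0.0005
grip_force: 11.6
```

Run:
```python
from h import *
c=robot.camera("wrist")
cv2.imwrite("pics/c3.png",cv2.resize(c["img"][100:340,200:440],(720,600))[:,:,::-1])
```

```text
(no output)
```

View pics/c3.png

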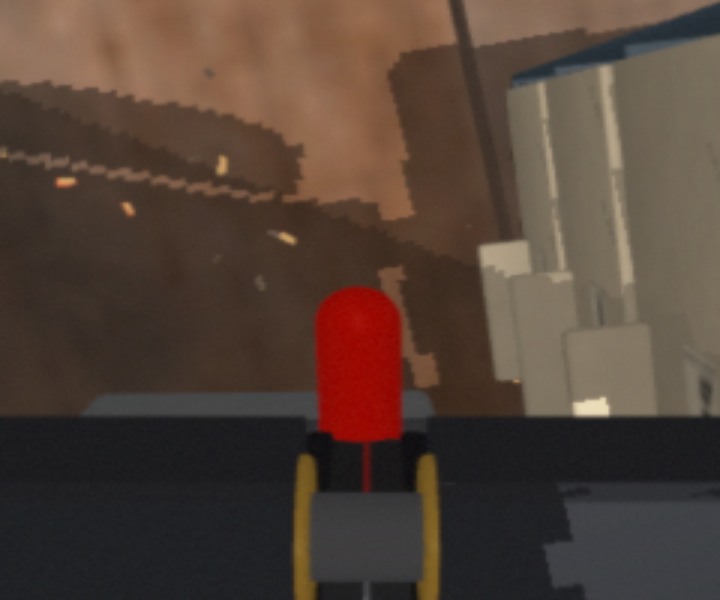

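The lever lies nearly level and 24 N of resistance shows it is on its stop. I'll back off upward, check it again, then view the grip from the wrist.

{"op": "nudge_tcp", "data": {"increments": [[0,0,-0.02,0],[0,0,-0.035,0],[0,0,-0.035,0],[0,0,-0.035,0],[0,0,-0.035,0],[0,0,-0.035,0],[0,0,-0.035,0],[0,0,-0.035,0],[0,0,0,0]], "finger_gap": 0.06}}

```text
time: 7.72
position: [0.4418, -0.0703, 0.3971]
tool_rot: [0.775, 0.631, 0.004, 0.007]
ft_force: [1.3, -0.2, 0.6]
grip_width: 0.0527
grip_force: 0.0
```

Run:
```python
from h import *
c=robot.camera("wrist"); o=robot.get_obs(); print(o["position"])
im=c["img"].astype(int); m=((im[...,0]>110)&(im[...,0]>2.2*im[...,1])&(im[...,0]>2.2*im[...,2]))[100:300,200:440]
ys,xs=np.where(m); print(xs.min()+200,xs.max()+200,ys.min()+100,ys.max()+100)
a=plane(c,xs.mean()+200,ys.max()+100,.104);b=plane(c,xs.mean()+200,ys.min()+100,.109);print(a,b,"len",np.linalg.norm(a-b))
```

```text
[ 0.44039985 -0.06983637  0.39384651]
217 320 173 211
[ 0.43680682 -0.07404296  0.104     ] [ 0.44608715 -0.03036176  0.109     ] len 0.04493519894427827
```

{"op": "nudge_tcp", "data": {"increments": [[-0.034,0.001,0,0],[-0.034,0.001,0,0],[-0.034,0.001,0,0],[-0.034,0.001,0,0],[-0.034,0.001,0,0],[-0.032,0.003,0,0],[0,0,0,0],[0,0,0,0]]}}

```text
time: 8.43
position: [0.4046, -0.2697, 0.388]
tool_rot: [0.777, 0.63, 0.0, -0.002]
ft_force: [-0.8, -0.6, -0.1]
grip_width: 0.0599
grip_force: 0.0
```

Run:
```python
from h import *
c=robot.camera("wrist"); o=robot.get_obs(); print(o["position"]);print(proj(c,(.411,-.247,.28)))
cv2.imwrite("pics/w4.png",c["img"][:,:,::-1])
import pickle; pickle.dump(c,open("w4.pkl","wb"))
```

```text
[ 0.40471637 -0.26851304  0.38826219]
[324.51216741 214.67240912]
```

View pics/w4.png

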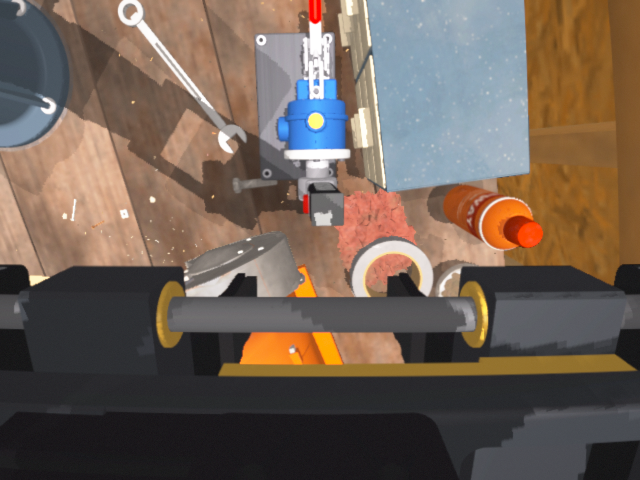

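The wrist view shows the lever lying down at (316,10), the grip's grey top end centred near (327,208), and the red button on its left at (307,205). I'll take a second view for height.

{"op": "nudge_tcp", "data": {"increments": [[-0.01,-0.03,0,0],[-0.01,-0.03,0,0],[0,0,0,0],[0,0,0,0],[0,0,0,0]]}}

```text
time: 8.9
position: [0.343, -0.2755, 0.3897]
tool_rot: [0.775, 0.631, 0.0, 0.0]
ft_force: [0.7, 1.1, -0.1]
grip_width: 0.0599
grip_force: 0.0
```

Create g.py:
```python
from h import *
import pickle
def top(c,guess):
    u,v=proj(c,guess).astype(int); r=45; im=c["img"][v-r:v+r,u-r:u+r].astype(int)
    m=((im.max(2)-im.min(2)<14)&(im.mean(2)>75)&(im.mean(2)<190)).astype(np.uint8); m=cv2.morphologyEx(m,cv2.MORPH_OPEN,np.ones((5,5)))
    k,l,s,ce=cv2.connectedComponentsWithStats(m); out=[]
    for i in range(1,k):
        if s[i,4]>100:
            q=cv2.minAreaRect(np.argwhere(l==i)[:,::-1].astype(np.float32)); print(s[i,4],np.array(q[0])+[u-r,v-r],q[1:]); out.append((abs(q[0][0]-r)+abs(q[0][1]-r),np.array(q[0])+[u-r,v-r]))
    rd=((im[...,0]>100)&(im[...,0]>2*im[...,1])&(im[...,0]>2*im[...,2])); ys,xs=np.where(rd); b=(xs.mean()+u-r,ys.mean()+v-r); print("btn",b,len(xs))
    return min(out,key=lambda a:a[0])[1],b
```

Run:
```python
from g import *
c1=pickle.load(open("w4.pkl","rb")); c2=robot.camera("wrist"); pickle.dump(c2,open("w5.pkl","wb")); print(robot.get_obs()["position"])
G=(.411,-.247,.28)
t1,b1=top(c1,G); t2,b2=top(c2,G)
print("top",tri(ray(c1,*t1),ray(c2,*t2)),"btn",tri(ray(c1,*b1),ray(c2,*b2)))
print(plane(c1,*t1,.278),plane(c2,*t2,.278))
a=cv2.resize(np.hstack([c1["img"][160:250,280:370],c2["img"][int(t2[1])-45:int(t2[1])+45,int(t2[0])-45:int(t2[0])+45]]),None,fx=4,fy=4,interpolation=0); cv2.imwrite("pics/c5.png",a[:,:,::-1])
```

```text
[ 0.34326642 -0.27577983  0.3897873 ]
793 [308.  181.5] ((25.0, 52.0), 90.0)
782 [326.5 208.5] ((31.0, 31.0), 90.0)
btn (np.float64(305.343137254902), np.float64(204.2549019607843)) 102
169 [369.5 171.5] ((25.0, 7.0), 90.0)
285 [406. 190.] ((16.0, 18.0), 90.0)
btn (np.float64(382.57471264367814), np.float64(179.29310344827587)) 174
top (array([ 0.41263308, -0.24965343,  0.25225954]), [np.float64(0.0023519793698042767), np.float64(0.002351979369804241)]) btn (array([ 0.39734498, -0.24121212,  0.24802654]), [np.float64(0.00015302103885755764), np.float64(0.0001530210388575775)])
[ 0.41315157 -0.24342072  0.278     ] [ 0.40756096 -0.24825446  0.278     ]
```

View pics/c5.png

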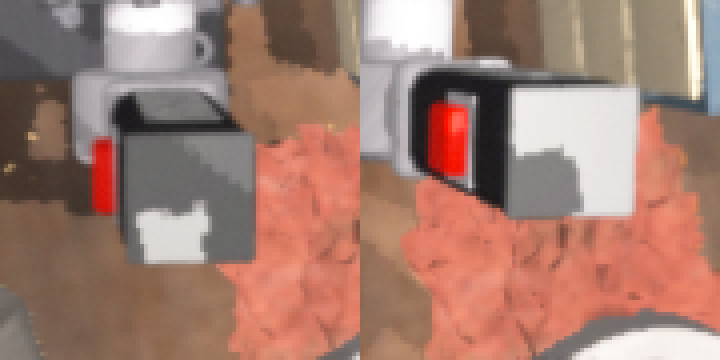

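The top end's square spans crop (122–255,132–262) on the left and (510–638,86–216) on the right. That puts its centre at px (327.1,209.3) in view 1 and (414.5,182.8) in view 2. The edges are aligned with the tool.

Run:
```python
from g import *
c1=pickle.load(open("w4.pkl","rb"));c2=pickle.load(open("w5.pkl","rb"))
r1,r2=ray(c1,327.1,209.3),ray(c2,414.5,182.8); S=robot.camera("side");T=robot.camera("top")
print("2 wrist",tri(r1,r2)); g,e=tri(r1,r2,ray(S,359.5,259.2),ray(T,397.8,227.2)); print("4 views",g,e)
b=tri(ray(c1,305.3,204.3),ray(c2,382.6,179.3))[0]
ex,ey=np.array([.979,-.204]),np.array([.204,.979])
print("btn-top fix x,y,z",(b-g)[:2]@ex,(b-g)[:2]@ey,b[2]-g[2])
p=robot.get_obs()["position"]; d=g-p; print("to top: x_t,y_t,z",d[:2]@ey,d[:2]@ex,d[2])
d=b-p; print("to btn: x_t,y_t,z",d[:2]@ey,d[:2]@ex,d[2])
# square edges of the top, in fixture axes
for u in((310.5,209.3),(343.75,209.3),(327.1,193),(327.1,225.5)):
    q=plane(c1,*u,g[2])-g; print(q[:2]@ex,q[:2]@ey)
# hinge line: collar/bolt axis approx fixture x
h=np.array([.433,-.1]); q=g[:2]-h; print("rel lever hinge x,y",q@ex,q@ey)
```

```text
2 wrist (array([ 0.41350613, -0.24400227,  0.2801555 ]), [np.float64(0.00028099267149606864), np.float64(0.00028099267149616296)])
4 views [ 0.41263918 -0.24516885  0.2790217 ] [np.float64(0.0015049731283745774), np.float64(0.0013596609089612359), np.float64(0.0004555194543977017), np.float64(0.0031438273872771887)]
btn-top fix x,y,z -0.015802707455104398 0.0007626558597455179 -0.030725246839177323
to top: x_t,y_t,z 0.04449005196133053 0.06151376616342191 -0.11071582057538176
to btn: x_t,y_t,z 0.04525270782107605 0.045711058708317515 -0.14144106741455909
-0.010796011424989354 0.0014459731831218613
0.011919728234612358 0.0013956822532872149
0.0005393354287577212 0.012540062045482046
0.0005512466669301036 -0.009854450460356838
rel lever hinge x,y 0.009681203319015499 -0.1462739106346758
```

{"op": "nudge_tcp", "data": {"increments": [[0.023,0.031,0,0],[0.0225,0.031,0,0],[0,0,0,0],[0,0,0,0],[0,0,0,0]], "finger_gap": 0.06}}

```text
time: 9.47
position: [0.4126, -0.2443, 0.3893]
tool_rot: [0.775, 0.632, -0.0, -0.001]
ft_force: [-0.7, -0.4, -0.2]
grip_width: 0.0598
grip_force: 0.0
```

{"op": "nudge_tcp", "data": {"increments": [[0,0.001,0.03,0],[0,0,0.03,0],[0,0,0.03,0],[0,0,0.03,0],[0,0,0.0243,0],[0,0,0,0],[0,0,0,0],[0,0,0,0]]}}

```text
time: 10.13
position: [0.4137, -0.2461, 0.2467]
tool_rot: [0.776, 0.631, 0.0, 0.001]
ft_force: [-0.5, -0.6, 0.2]
grip_width: 0.0601
grip_force: 0.0
```

Run:
```python
from h import *
c=robot.camera("wrist"); o=robot.get_obs(); print(o["position"],o["ft_force"])
s=robot.camera("side")
im=np.hstack([cv2.resize(c["img"][120:360,200:440],(400,400)),cv2.resize(s["img"][215:315,310:410],(400,400))])
cv2.imwrite("pics/c6.png",im[:,:,::-1])
```

```text
[ 0.41409372 -0.24622569  0.24719335] [0.2271214  0.39214145 0.48112901]
```

View pics/c6.png

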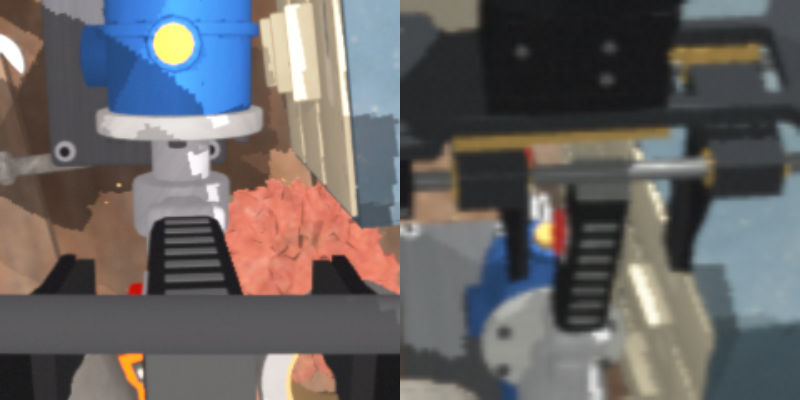

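The fingers straddle the grip across the button, at the button's height and centred. Closing.

{"op": "nudge_tcp", "data": {"increments": [[0.0015,0,0.002,0],[0,0,0,0],[0,0,0,0],[0,0,0,0],[0,0,0,0],[0,0,0,0],[0,0,0,0],[0,0,0,0],[0,0,0,0]], "finger_gap": 0.0, "force": 25}}

```text
time: 10.98
position: [0.4122, -0.243, 0.2433]
tool_rot: [0.775, 0.631, -0.001, -0.002]
ft_force: [-5.4, -1.3, 5.7]
grip_width: 0.0259
grip_force: 24.8
```

Run:
```python
from h import *
o=robot.get_obs(); print(o["position"],o["ft_force"],o["moment"],o["grip_width"],o["grip_force"])
```

```text
[ 0.41215546 -0.24302181  0.24327467] [-5.38133906 -1.26899183  5.70139912] [0.10805033 1.9416181  0.08835742] 0.02592816811027294 24.797638580203056
```

{"op": "nudge_tcp", "data": {"increments": [[0,-0.0005,-0.001,0],[0,0,-0.003,0],[0,0,-0.003,0],[0,0,0,0]]}}

```text
time: 11.32
position: [0.4125, -0.243, 0.2502]
tool_rot: [0.776, 0.631, -0.0, -0.001]
ft_force: [-4.5, -1.3, -1.5]
grip_width: 0.026
grip_force: 24.9
```

{"op": "nudge_tcp", "data": {"increments": [[0,0,-0.006,0],[0,0,-0.006,0],[0,0,-0.006,0],[0,0,-0.006,0],[0,0,-0.006,0],[0,0,-0.006,0],[0,0,-0.006,0],[0,0,-0.006,0],[0,0,-0.005,0],[0,0,-0.002,0],[0,0,0,0]]}}

```text
time: 12.23
position: [0.4139, -0.2436, 0.3066]
tool_rot: [0.776, 0.631, 0.001, 0.001]
ft_force: [-0.2, 1.6, 0.8]
grip_width: 0.0259
grip_force: 24.6
```

{"op": "nudge_tcp", "data": {"increments": [[0,0,-0.002,0],[0,0,0,0],[0,0,0,0]]}}

```text
time: 12.48
position: [0.4136, -0.2435, 0.3079]
tool_rot: [0.776, 0.631, 0.0, 0.0]
ft_force: [1.1, 1.3, -0.0]
grip_width: 0.0257
grip_force: 24.5
```

{"op": "nudge_tcp", "data": {"increments": [[0,0,-0.001,0],[0,0,0,0]]}}

```text
time: 12.65
position: [0.4134, -0.2435, 0.3084]
tool_rot: [0.776, 0.631, 0.0, 0.0]
ft_force: [0.9, 1.0, -2.7]
grip_width: 0.0258
grip_force: 24.4
```

{"op": "nudge_tcp", "data": {"increments": [[0,0,-0.001,0],[0,0,0,0]]}}

```text
time: 12.82
position: [0.4128, -0.2432, 0.3086]
tool_rot: [0.776, 0.631, -0.0, -0.001]
ft_force: [0.8, 0.5, -8.1]
grip_width: 0.0256
grip_force: 24.5
```

{"op": "nudge_tcp", "data": {"increments": [[0,0,-0.001,0],[0,0,0,0]]}}

```text
time: 12.98
position: [0.4123, -0.243, 0.3091]
tool_rot: [0.776, 0.631, -0.001, -0.002]
ft_force: [1.2, -0.7, -13.3]
grip_width: 0.0254
grip_force: 24.6
```

End stop reached (13 N). I'll relax the pull, open, turn 90° and pinch across y.

{"op": "nudge_tcp", "data": {"increments": [[0,0,0.002,0],[0,0,0.001,0],[0,0,0,0]]}}

```text
time: 13.23
position: [0.4125, -0.2432, 0.3081]
tool_rot: [0.776, 0.631, -0.0, -0.001]
ft_force: [-4.2, 2.1, -0.5]
grip_width: 0.0249
grip_force: 24.7
```

{"op": "nudge_tcp", "data": {"increments": [[0,0,0,0],[0,0,0,0],[0,0,0,0],[0,0,0,0],[0,0,0,0],[0,0,0,0],[0,0,0,0],[0,0,0,0]], "finger_gap": 0.066}}

```text
time: 13.9
position: [0.4137, -0.2438, 0.3077]
tool_rot: [0.776, 0.631, 0.0, 0.001]
ft_force: [0.1, 0.0, -0.1]
grip_width: 0.0645
grip_force: 0.0
```

{"op": "nudge_tcp", "data": {"increments": [[0,0,0,0.1],[0,0,0,0.12],[0,0,0,0.12],[0,0,0,0.12],[0,0,0,0.12],[0,0,0,0.12],[0,0,0,0.12],[0,0,0,0.12],[0,0,0,0.12],[0,0,0,0.12],[0,0,0,0.12],[0,0,0,0.12],[0,0,0,0.12],[0,0,0,0.03],[0,0,0,0],[0,0,0,0]]}}

```text
time: 15.23
position: [0.4133, -0.2435, 0.3075]
tool_rot: [0.995, -0.101, 0.0, 0.0]
ft_force: [0.4, -0.4, -0.7]
grip_width: 0.066
grip_force: 0.0
```

{"op": "nudge_tcp", "data": {"increments": [[0,0,0,0],[0,0,0,0],[0,0,0,0],[0,0,0,0],[0,0,0,0],[0,0,0,0],[0,0,0,0],[0,0,0,0],[0,0,0,0],[0,0,0,0]], "finger_gap": 0.0, "force": 10}}

```text
time: 16.07
position: [0.413, -0.2445, 0.3075]
tool_rot: [0.995, -0.102, -0.0, 0.001]
ft_force: [-1.6, -4.7, -1.4]
grip_width: 0.0243
grip_force: 10.0
```

Run:
```python
from h import *
c=robot.camera("wrist");s=robot.camera("side");t=robot.camera("top");g=(.4135,-.244,.341)
print(robot.get_obs()["ft_force"])
def cr(c,w=110):
    u,v=proj(c,g).astype(int); v=max(v,w//2);u=max(u,w//2); print(u,v); return cv2.resize(c["img"][v-w//2:v+w//2,u-w//2:u+w//2],(395,395))
im=np.hstack([cr(s),cr(c,280)])
cv2.imwrite("pics/c7.png",im[:,:,::-1])
```

```text
[-1.95132007 -5.93329848 -0.87428397]
361 231
322 353
```

View pics/c7.png

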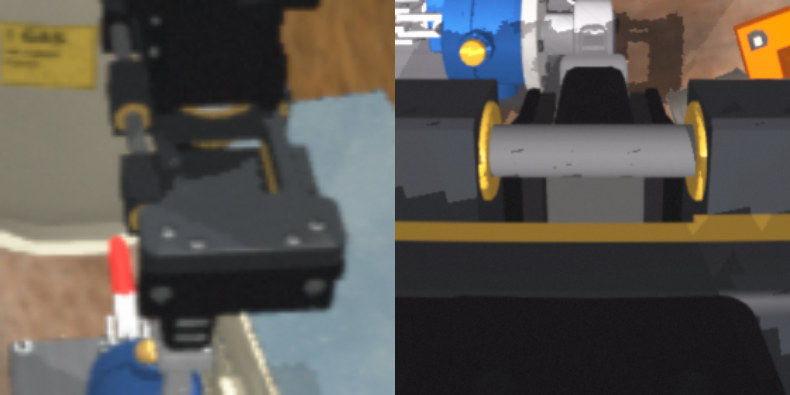

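The final pinch is 24.3 mm wide, so it is across the plain faces, and the lever is still down. I'll test the lock with a small downward push.

{"op": "nudge_tcp", "data": {"increments": [[0,0.0006,0,0],[0,0,0.0015,0],[0,0,0.0015,0],[0,0,0,0],[0,0,0,0]], "finger_gap": 0.0, "force": 20}}

```text
time: 16.63
position: [0.4129, -0.2446, 0.3052]
tool_rot: [0.995, -0.102, 0.0, 0.001]
ft_force: [-3.1, -3.9, 4.0]
grip_width: 0.0239
grip_force: 20.0
```

{"op": "nudge_tcp", "data": {"increments": [[0,0,0.001,0],[0,0,0,0]]}}

```text
time: 16.8
position: [0.413, -0.2447, 0.305]
tool_rot: [0.995, -0.102, 0.0, 0.001]
ft_force: [-4.4, -2.9, 9.5]
grip_width: 0.0241
grip_force: 20.0
```

{"op": "nudge_tcp", "data": {"increments": [[0,0,0.001,0],[0,0,0,0]]}}

```text
time: 16.97
position: [0.4131, -0.2447, 0.3048]
tool_rot: [0.995, -0.102, 0.001, 0.001]
ft_force: [-5.2, -2.6, 14.0]
grip_width: 0.0238
grip_force: 20.0
```

It is locked: the force climbs to 14 N with no travel after the 2.5 mm of play. I'll go back up to mid-play with no load.

{"op": "nudge_tcp", "data": {"increments": [[0,0,-0.002,0],[0,-0.0,-0.0018,0],[0,0,0,0],[0,0,0,0],[0,0,0,0],[0,0,0,0]]}}

```text
time: 17.47
position: [0.4131, -0.2446, 0.3063]
tool_rot: [0.995, -0.102, -0.0, 0.001]
ft_force: [-1.9, -4.9, -0.1]
grip_width: 0.024
grip_force: 20.0
```

```bash
python3 -c "
from rig import robot
print(robot.hand_in())"
```

```text
the job is handed in; nothing more can be done
None
```

The job is handed in: the clamp lever is pressed to its stop, and the grip is drawn out to its second stop, with a downward push confirming it is locked. The gripper still holds the grip on its two plain sides, clear of the button; I took no last picture of the pump, bolt, mug or tape.

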